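# Call the apprentice and point out which vase goes on the wheel

### The job

Press the call button fully down and let it go. Then point at the middle of the banding wheel with the fingertips, a few centimetres above it, for two seconds, and after that point in the same way, from just above, at the mouth of the shorter of the two long-necked copper vases and finish while still pointing there. Only point: do not touch the vases or the wheel, and leave everything else standing where it is.

Things in the scene. Friction and masses are not known exactly. Their poses are not given: they have to be found in the camera images.
- call (a joint): Call button: a round off-white cap 32 mm across in a black collar, on a grey 70 x 70 x 22 mm box fixed to the table (the only such box). Value = how far the cap is pressed: 0 released, 0.006 m fully down (about 4 N); it springs back. It goes straight down.
- call_top (a point): Centre of the top of the call button's cap, 44 mm above the table when released.
- wheel_top (a point): Centre of the top of the banding wheel: a bare grey metal disc 160 mm across on a dark iron foot, its top 64 mm above the table and level, with dark rings drawn on it; z up. It turns freely if touched. Fixed to the table by its foot.
- wheel: The disc of the banding wheel, 12 mm thick; origin at the centre of its underside.
- short_vase: The shorter long-necked vase: bare copper, loose, upright, 140 mm high, round belly 84 mm across at 48 mm height, neck 34 mm across. Origin at the centre of its underside, z up. Same shape as the tall vase, but shorter.
- short_vase_mouth (a point): Centre of the dark mouth (42 mm rim) of the shorter long-necked vase, 140 mm above its underside; z up.
- tall_vase: The taller long-necked vase: bare copper, loose, 210 mm high, belly 90 mm across. Origin at the centre of its underside, z up. The three vases stand in any order on the left half of the work area.
- jar_vase: Squat wide-mouthed copper jar, loose, 105 mm high, belly 90 mm across, mouth 72 mm. Origin at the centre of its underside, z up.
- brush: Bystander: brush 140 mm long, lying on the table; origin under its middle.
- dish: Bystander: white ceramic dish 130 mm across, 20 mm high; origin under its centre.
- blue_pot: Bystander: small blue lidded pot, 54 mm across and 54 mm high; origin under its centre.
- spool: Bystander: copper spool, 52 mm across, 40 mm high; origin under its centre.
- enamel_jar: Bystander: small glass jar with white cap, 50 mm across, 55 mm high; origin under its centre.
- tweezers: Bystander: steel tweezers 110 mm long, 6 mm thick, lying on the table; origin under their middle.
Mind the look-alikes: they are no part of the job. Leave any green or yellow look-alike of the short_vase alone.

How it is judged:
By the outcome, as a careful person would: the job done as asked, in the order asked, and still so for the second after the job is handed in, with the robot touching nothing.
It also fails if it takes over 64 s, if anything falls off the work surface, if the arm or the gripper's body presses on something with over 40 N, if the wrist force passes 120 N, or if a joint passes its speed limit or range.

### The arm

A 7-joint arm with a two-finger parallel gripper is mounted at the origin on the work surface. World frame = base frame: x ahead of the robot, y to its left, z up, the work surface at z = 0. Lengths are in m, angles in rad, forces in N, time in s.
With the tool pointing down it reaches from about 0.4 to 0.75 m from the base axis. Payload 19.5 kg.
Tool frame: the origin (TCP) lies between the finger pads; the fingertips stand 17 mm ahead of it and the grasp point (between the pads) lies 2 mm behind it; z points along the fingers, y is the line along which they close (so a half turn about z gives the same grasp; the last joint's range is limited). The gripper opens to 85 mm and grips with 20 to 120 N. Pads are 22 mm wide; open, the fingers measure 114 mm over their backs; the gripper's body (76 mm by 85 mm) begins 54 mm behind the grasp point. The pads swing forward as they close: fully open they stand 13 mm farther back than shut.
Start: joints at [-1.368, 0.707, -0.028, 1.485, 0.022, 0.951, -0.075], TCP at [0.139, 0.558, 0.248] pointing down, gripper open.
Joint ranges: [-2.71, 2.71], [-0.32, 2.16], [-1.57, 1.52], [0, 2.45], [-1.46, 4.6], [0, 2.02], [-2.83, 2.83]. Speed limits (rad/s): [1.89, 1.89, 2.57, 2.57, 3.01, 3.01, 3.01].

### API

Orientations are given as a unit quaternion [x, y, z, w].
In Python, from plant import state, viewer, workorder gives the robot as it stands.
- The arm moves only by the tool apply_moves, never from a script. Its argument "moves" is a list that holds one entry, the list of rows, each a list of 7 numbers: the opening, from -1 (shut) to 1 (fully open), then the shift along the tool's x, y, z in m, then the turn, a rotation vector about the tool's x, y, z in degrees. A call has 1 to 5 rows; each row is the pose to reach, as a shift and turn from the pose commanded when the call began, along the tool's axes at that moment; what a row does not reach only later rows make up. A row lasts 1/12 s, in which the tool goes at most 41.7 mm and 7.16 degrees, less where a joint would pass 70% of its speed; a pose out of reach is approached as far as the arm can. A call with a gripper value outside its range is refused whole. The fingers move at their own pace and stop on an object; "grip_force" is the grip in N (left out, the last holds). Time passes only in rows, so rows that repeat a pose let the fingers close. It gives the time, the measured TCP pose, the force, the opening and the grip force at its end, in the units of the state.
- state(): the state, without advancing time (a new reading comes with each control period).
- viewer.read_camera(name): name is "side" or "top"; returns a dict with "pixels" (420x560x3 uint8, red, green, blue), "fx", "fy", "cx", "cy" (pixels), "cam_to_world" (4x4, takes a point from camera to world coordinates). Camera axes: x right, y up, looking along -z (the intrinsics and any distortion apply to the point x, -y, -z); pixel columns grow to the right and rows downward; lengths in m; the calibration is good to about 2 mm. A picture is of the moment at which its call begins. There is no depth.
- workorder.finish_job(): hands the job in; it is judged then, once.
The state is a dict: "time_s": time; "joints": joint angles; "joint_vel": joint speeds; "tau": joint torques, N m; "tcp_pos": TCP position; "tcp_rot": TCP orientation; "wrist_force": force on the tool from outside, world axes, zero at the start; "ft_torque": the same for the moment, N m; "opening": opening from 0.0 (shut) to 1.0 (fully open); "grasp_force": force on a finger pad.
Only numpy, scipy, OpenCV 4.12 (cv2) and the standard library are available. Lean on these libraries where they do the work, as an engineer would, in place of code of your own. Each camera call takes 0.05 s, during which the arm holds its last target. There are 200 camera calls.

## Working session

There is one attempt and no reset: what is moved stays moved. The work goes in short steps, Python scripts to look and compute and a tool call to move; the robot and the scene stay as the last step left them, time stands still between calls to the robot, and variables do not carry over. Pictures are saved under pics/ and viewed, at most 10 in all, crops included, and the job is handed in when it is done.

Besides the shell and the picture viewer there is one more tool, called after "Emit:" as name(argument=value, ...), one argument or row to a line, values as JSON. apply_moves: Moves the arm, as the interface text tells. Its arguments: {"type":"object","properties":{"moves":{"type":"array"},"grip_force":{"type":"number"}},"required":["moves"]}

```bash
mkdir -p pics
python3 - <<'E'
from plant import state, viewer, workorder
import cv2,pickle
s=state();print(s)
d={}
for n in("side","top"):
    c=viewer.read_camera(n);d[n]=c
    print(n,{k:v for k,v in c.items() if k!='pixels'})
    cv2.imwrite(f"pics/{n}0.png",cv2.cvtColor(c['pixels'],cv2.COLOR_RGB2BGR))
pickle.dump(d,open('cams.pkl','wb'))
E
```

```text
{'time_s': 0.0, 'joints': array([-1.3676941 ,  0.70705129, -0.02764953,  1.48495718,  0.02204546,
        0.95089424, -0.07548803]), 'joint_vel': array([ 0.00048305, -0.00093885, -0.0003906 , -0.00090554,  0.00093836,
       -0.00168944,  0.00129763]), 'tau': array([-6.42080358e-04, -8.83229184e+01,  1.23444892e+00, -2.36175692e+01,
        1.68160326e-02,  6.29680610e-03, -5.23018207e-05]), 'tcp_pos': array([0.13930031, 0.5576421 , 0.24786671]), 'tcp_rot': array([ 1.22064671e-01,  9.92522021e-01, -5.01693740e-04, -3.82886492e-05]), 'wrist_force': array([ 0.48298721, -0.49774437,  0.51689022]), 'ft_torque': array([-0.01360303, -0.0410088 ,  0.03571838]), 'grasp_force': 0.0, 'opening': 0.9983556045380284}
side {'fx': 412.1591712396374, 'fy': 412.1591712396374, 'cx': 279.02164843458104, 'cy': 205.79172877279777, 'cam_to_world': array([[-0.9300773 ,  0.2700869 , -0.24901664,  0.32768523],
       [-0.36728935, -0.67000319,  0.6451312 ,  0.55954061],
       [ 0.00739954,  0.69148304,  0.72235479,  0.71207563],
       [ 0.        ,  0.        ,  0.        ,  1.        ]])}
top {'fx': 451.945900535363, 'fy': 451.945900535363, 'cx': 283.8941503503461, 'cy': 213.00996323749612, 'cam_to_world': array([[ 0.00316162,  0.99483314, -0.10147429,  0.40448879],
       [-0.99995397,  0.00406436,  0.00869077,  0.0105991 ],
       [ 0.00905829,  0.10144214,  0.9948002 ,  1.24120206],
       [ 0.        ,  0.        ,  0.        ,  1.        ]])}
```

View pics/side0.png

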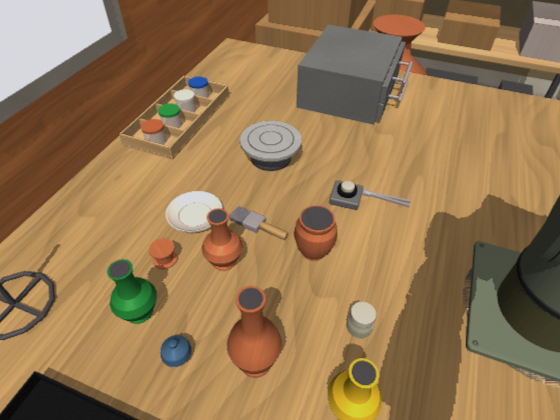

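View pics/top0.png

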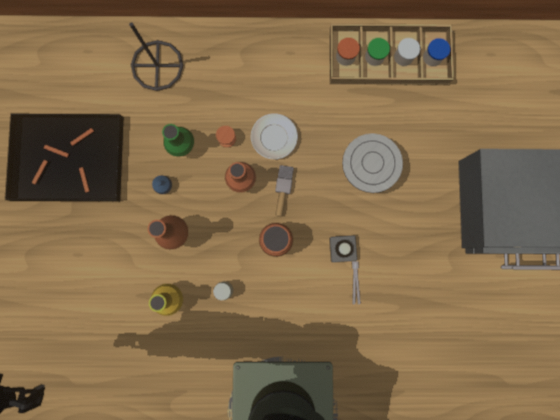

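The side view shows the button cap at (348,187), the wheel centre at (270,139) and the short copper vase's mouth at (218,217). In the top view the same points are at (345,248), (373,162) and (238,171).

```bash
cat > h.py <<'E'
import numpy as np, pickle
d=pickle.load(open('cams.pkl','rb'))
def ray(n,u,v,c=None):
    c=c or d[n];T=c['cam_to_world']
    return T[:3,3],T[:3,:3]@np.array([(u-c['cx'])/c['fx'],-(v-c['cy'])/c['fy'],-1])
def onz(n,u,v,z):
    o,r=ray(n,u,v);return o+r*(z-o[2])/r[2]
def tri(a,b):
    A=[];y=[]
    for o,r in(a,b):
        r=r/np.linalg.norm(r);P=np.eye(3)-np.outer(r,r);A.append(P);y.append(P@o)
    return np.linalg.lstsq(np.vstack(A),np.hstack(y),rcond=None)[0]
E
python3 - <<'E'
from h import *
import cv2
np.set_printoptions(precision=4,suppress=True)
for k,z,s,t in[('call',.044,(348,187),(345,248)),('wheel',.064,(270,139),(373,162)),('svase',.14,(218,217),(238,171)),
 ('tall',.21,(251,299),(157,229)),('jar',.105,(318,218),(276,239))]:
    print(k,onz('side',*s,z),onz('top',*t,z),tri(ray('side',*s),ray('top',*t)))
a=cv2.imread('pics/side0.png')[120:280,150:390];b=cv2.imread('pics/top0.png')[120:280,200:440]
cv2.imwrite('pics/crop.png',np.vstack([cv2.resize(x,(720,300) if 0 else (450,300),interpolation=2) for x in(a,b)]))
E
```

```text
call [ 0.4301 -0.1546  0.044 ] [ 0.4342 -0.1618  0.044 ] [ 0.4329 -0.1632  0.0358]
wheel [ 0.6601 -0.2321  0.064 ] [ 0.6616 -0.2357  0.064 ] [ 0.6622 -0.2365  0.0603]
svase [0.6201 0.1183 0.14  ] [0.6207 0.1147 0.14  ] [0.6218 0.1152 0.1361]
tall [0.4711 0.2919 0.21  ] [0.4719 0.2907 0.21  ] [0.4718 0.2911 0.2084]
jar [0.4529 0.0196 0.105 ] [0.4547 0.0203 0.105 ] [0.4537 0.0201 0.1054]
```

View pics/crop.png

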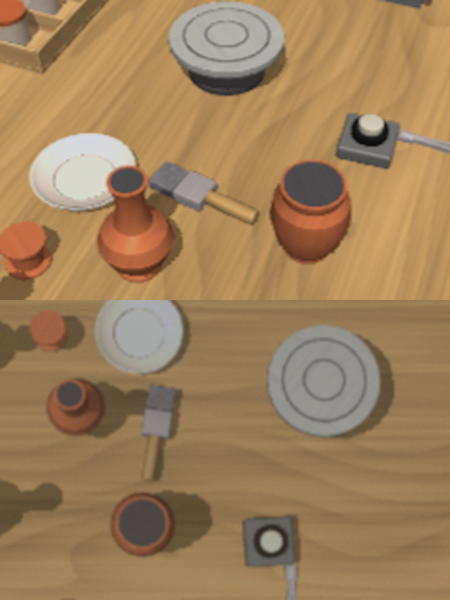

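The vase heights and both rays agree. Targets: call (0.432,-0.158), wheel (0.661,-0.235), short vase mouth (0.621,0.116). I'll start by rising and swinging round with the fingers shut.

Emit:
apply_moves(
  moves=[
    [[-1,-0.03,-0.01,-0.03,0,0,0],[-1,-0.065,-0.02,-0.05,0,0,0],[-1,-0.1,-0.035,-0.06,0,0,0],[-1,-0.14,-0.046,-0.062,0,0,0],[-1,-0.18,-0.058,-0.062,0,0,0]],
  ],
)

```text
time_s: 0.52
tcp_pos: [0.3012, 0.457, 0.3111]
tcp_rot: [0.122, 0.993, 0.001, 0.0]
wrist_force: [0.7, 0.4, 0.2]
opening: 0.302
grasp_force: 0.0
```

Emit:
apply_moves(
  moves=[
    [[-1,-0.031,-0.027,0,0,0,0],[-1,-0.062,-0.054,0,0,0,0],[-1,-0.093,-0.08,0,0,0,0],[-1,-0.124,-0.107,0,0,0,0],[-1,-0.155,-0.133,0,0,0,0]],
  ],
)

```text
time_s: 0.93
tcp_pos: [0.4187, 0.2894, 0.3102]
tcp_rot: [0.122, 0.993, -0.0, -0.0]
wrist_force: [0.8, 0.6, 0.5]
opening: 0.0
grasp_force: 0.0
```

Emit:
apply_moves(
  moves=[
    [[-1,-0.02,-0.036,0,0,0,0],[-1,-0.04,-0.072,0,0,0,0],[-1,-0.06,-0.108,0,0,0,0],[-1,-0.08,-0.144,0,0,0,0],[-1,-0.1,-0.18,0,0,0,0]],
  ],
)

```text
time_s: 1.35
tcp_pos: [0.4714, 0.0905, 0.3103]
tcp_rot: [0.122, 0.993, -0.0, -0.0]
wrist_force: [0.8, -0.8, -0.7]
opening: 0.0
grasp_force: 0.0
```

Emit:
apply_moves(
  moves=[
    [[-1,-0.004,-0.038,0,0,0,0],[-1,-0.008,-0.076,0,0,0,0],[-1,-0.012,-0.114,0,0,0,0],[-1,-0.016,-0.152,0,0,0,0],[-1,-0.02,-0.19,0,0,0,0]],
  ],
)

```text
time_s: 1.77
tcp_pos: [0.444, -0.0984, 0.3103]
tcp_rot: [0.122, 0.993, -0.0, -0.0]
wrist_force: [-0.0, 0.1, -0.8]
opening: 0.002
grasp_force: 0.0
```

Emit:
apply_moves(
  moves=[
    [[-1,-0.001,-0.03,0.02,0,0,0],[-1,-0.002,-0.06,0.05,0,0,0],[-1,-0.002,-0.06,0.09,0,0,0],[-1,-0.002,-0.06,0.125,0,0,0],[-1,-0.002,-0.06,0.15,0,0,0]],
  ],
)

```text
time_s: 2.18
tcp_pos: [0.4311, -0.1555, 0.1578]
tcp_rot: [0.123, 0.992, 0.0, -0.001]
wrist_force: [0.7, 0.1, -1.1]
opening: 0.004
grasp_force: 0.0
```

Run:
```python
from plant import state, viewer
import cv2,numpy as np
s=state();print(s['tcp_pos'],s['joints'])
p=[]
for n,(r,c) in dict(side=(100,260),top=(170,270)).items():
    i=cv2.cvtColor(viewer.read_camera(n)['pixels'],cv2.COLOR_RGB2BGR)[r:r+120,c:c+160]
    p.append(cv2.resize(i,(400,300),interpolation=2))
cv2.imwrite('pics/b.png',np.hstack(p))
```

```text
[ 0.43112695 -0.15554829  0.15781026] [ 0.30643257  0.69640591 -0.05186949  2.0041896   0.07697442  0.4448165
  1.52199143]
```

View pics/b.png

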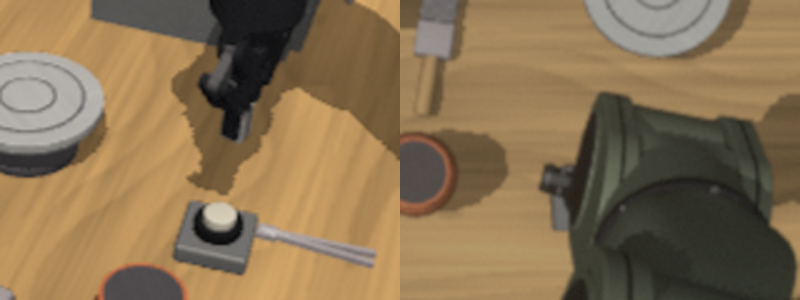

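The shut fingertips hang above the cap, whose top centre is at about side pixel (348,186). The estimate becomes (0.432,-0.159), so I'll descend with a 3 mm correction.

Emit:
apply_moves(
  moves=[
    [[-1,-0.001,-0.003,0.035,0,0,0],[-1,-0.001,-0.003,0.07,0,0,0],[-1,-0.001,-0.003,0.085,0,0,0],[-1,-0.001,-0.003,0.09,0,0,0],[-1,-0.001,-0.003,0.092,0,0,0]],
  ],
)

```text
time_s: 2.7
tcp_pos: [0.4327, -0.1586, 0.0689]
tcp_rot: [0.122, 0.993, -0.0, 0.0]
wrist_force: [0.1, -1.0, 0.8]
opening: -0.003
grasp_force: 0.0
```

Emit:
apply_moves(
  moves=[
    [[-1,0,0,0.005,0,0,0],[-1,0,0,0.008,0,0,0],[-1,0,0,0.01,0,0,0],[-1,0,0,0.011,0,0,0],[-1,0,0,0.011,0,0,0]],
  ],
)

```text
time_s: 3.12
tcp_pos: [0.4328, -0.1587, 0.0577]
tcp_rot: [0.122, 0.993, -0.0, 0.001]
wrist_force: [2.6, -1.7, 2.7]
opening: 0.001
grasp_force: 1.3
```

Run:
```python
from plant import state, viewer
import cv2,numpy as np
s=state();print(s['tcp_pos'],s['wrist_force'])
i=cv2.cvtColor(viewer.read_camera('side')['pixels'],cv2.COLOR_RGB2BGR)[140:230,290:410]
cv2.imwrite('pics/c.png',cv2.resize(i,(640,480),interpolation=2))
```

```text
[ 0.43282819 -0.15865934  0.05768793] [ 2.59329443 -1.66663674  2.74784717]
```

View pics/c.png

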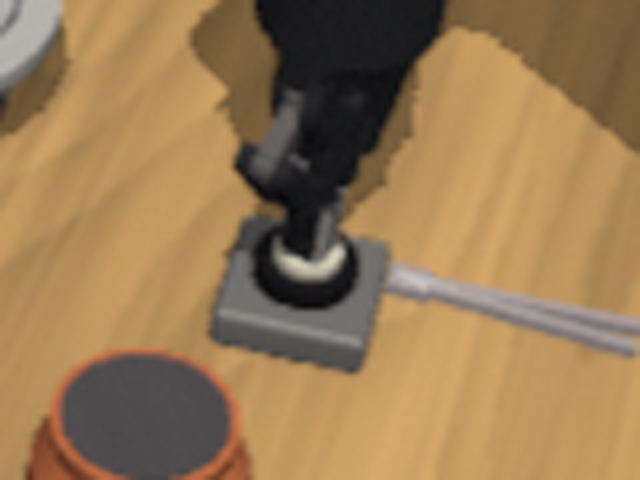

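The fingertips are on the cap at about crop pixel (312,255), with 2.7 N upward. I'll press on until the force climbs past the spring's 4 N.

Emit:
apply_moves(
  moves=[
    [[-1,0,0,0.001,0,0,0],[-1,0,0,0.002,0,0,0],[-1,0,0,0.003,0,0,0],[-1,0,0,0.003,0,0,0]],
  ],
)

```text
time_s: 3.5
tcp_pos: [0.4327, -0.1586, 0.0548]
tcp_rot: [0.122, 0.993, -0.0, 0.001]
wrist_force: [1.1, 0.1, 19.6]
opening: -0.003
grasp_force: 9.6
```

The force is 19.6 N with the tips at z = 0.038, so the button has bottomed. One tiny nudge, then release straight up.

Emit:
apply_moves(
  moves=[
    [[-1,0,0,0.0005,0,0,0],[-1,0,0,0.0005,0,0,0],[-1,0,0,-0.02,0,0,0],[-1,0,0,-0.06,0,0,0],[-1,0,0,-0.1,0,0,0]],
  ],
)

```text
time_s: 3.92
tcp_pos: [0.4311, -0.1581, 0.1549]
tcp_rot: [0.122, 0.993, 0.0, -0.002]
wrist_force: [1.4, -0.3, -0.2]
opening: -0.006
grasp_force: 0.0
```

Emit:
apply_moves(
  moves=[
    [[-1,-0.036,-0.003,0,0,0,0],[-1,-0.072,-0.006,0,0,0,0],[-1,-0.108,-0.009,0,0,0,0],[-1,-0.144,-0.012,0,0,0,0],[-1,-0.18,-0.015,0,0,0,0]],
  ],
)

```text
time_s: 4.33
tcp_pos: [0.604, -0.217, 0.1543]
tcp_rot: [0.122, 0.993, 0.0, -0.001]
wrist_force: [0.1, 0.2, 0.3]
opening: 0.001
grasp_force: 0.0
```

Emit:
apply_moves(
  moves=[
    [[-1,-0.03,-0.002,0,0,0,0],[-1,-0.06,-0.004,0.01,0,0,0],[-1,-0.06,-0.004,0.025,0,0,0],[-1,-0.06,-0.004,0.035,0,0,0],[-1,-0.06,-0.004,0.038,0,0,0]],
  ],
)

```text
time_s: 4.75
tcp_pos: [0.6587, -0.2345, 0.1138]
tcp_rot: [0.122, 0.993, 0.0, -0.002]
wrist_force: [-1.2, 0.5, -0.0]
opening: 0.001
grasp_force: 0.0
```

Run:
```python
from plant import state, viewer
import cv2,numpy as np
s=state();print(s['tcp_pos'],s['wrist_force'])
i=cv2.cvtColor(viewer.read_camera('side')['pixels'],cv2.COLOR_RGB2BGR)[90:240,190:390]
cv2.imwrite('pics/d.png',cv2.resize(i,(800,600),interpolation=2))
```

```text
[ 0.65865855 -0.23448488  0.11376208] [-1.18265457  0.53990463 -0.01743985]
```

View pics/d.png

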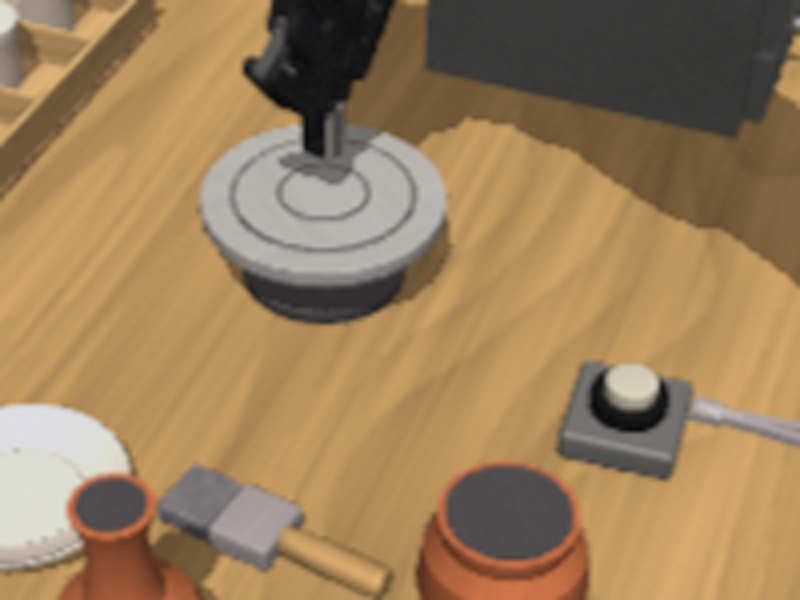

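The tips hang about 33 mm above the wheel's centre (325,190 in the crop), and the button has sprung back (632,385). I'll hold here for more than 2 s.

Emit:
apply_moves(
  moves=[
    [[-1,-0.002,0,0,0,0,0],[-1,-0.002,0,0,0,0,0],[-1,-0.002,0,0,0,0,0],[-1,-0.002,0,0,0,0,0],[-1,-0.002,0,0,0,0,0]],
  ],
)

```text
time_s: 5.22
tcp_pos: [0.6623, -0.2356, 0.1168]
tcp_rot: [0.122, 0.993, -0.0, 0.0]
wrist_force: [-0.4, -0.3, -0.2]
opening: 0.002
grasp_force: 0.0
```

Emit:
apply_moves(
  moves=[
    [[-1,0,0,0,0,0,0],[-1,0,0,0,0,0,0],[-1,0,0,0,0,0,0],[-1,0,0,0,0,0,0],[-1,0,0,0,0,0,0]],
  ],
)

```text
time_s: 5.63
tcp_pos: [0.6623, -0.2355, 0.1163]
tcp_rot: [0.122, 0.993, -0.0, -0.0]
wrist_force: [-0.1, -0.1, 0.6]
opening: -0.003
grasp_force: 0.0
```

Emit:
apply_moves(
  moves=[
    [[-1,0,0,0,0,0,0],[-1,0,0,0,0,0,0],[-1,0,0,0,0,0,0],[-1,0,0,0,0,0,0],[-1,0,0,0,0,0,0]],
  ],
)

```text
time_s: 6.05
tcp_pos: [0.6623, -0.2355, 0.1163]
tcp_rot: [0.122, 0.993, -0.0, -0.0]
wrist_force: [-0.4, -0.3, -0.0]
opening: 0.001
grasp_force: 0.0
```

Emit:
apply_moves(
  moves=[
    [[-1,0,0,0,0,0,0],[-1,0,0,0,0,0,0],[-1,0,0,0,0,0,0],[-1,0,0,0,0,0,0],[-1,0,0,0,0,0,0]],
  ],
)

```text
time_s: 6.47
tcp_pos: [0.6623, -0.2355, 0.1163]
tcp_rot: [0.122, 0.993, -0.0, 0.0]
wrist_force: [-0.1, 0.3, -0.1]
opening: -0.001
grasp_force: 0.0
```

Emit:
apply_moves(
  moves=[
    [[-1,0,0,0,0,0,0],[-1,0,0,0,0,0,0],[-1,0,0,0,0,0,0],[-1,0,0,0,0,0,0],[-1,0,0,0,0,0,0]],
  ],
)

```text
time_s: 6.88
tcp_pos: [0.6622, -0.2355, 0.1163]
tcp_rot: [0.122, 0.993, -0.0, -0.0]
wrist_force: [0.1, -0.2, -0.5]
opening: -0.001
grasp_force: 0.0
```

Emit:
apply_moves(
  moves=[
    [[-1,0,0,0,0,0,0],[-1,0,0,0,0,0,0],[-1,0,0,0,0,0,0],[-1,0,0,0,0,0,0],[-1,0,0,0,0,0,0]],
  ],
)

```text
time_s: 7.3
tcp_pos: [0.6622, -0.2356, 0.1163]
tcp_rot: [0.122, 0.993, -0.0, -0.0]
wrist_force: [0.4, -0.3, 0.8]
opening: 0.001
grasp_force: 0.0
```

Emit:
apply_moves(
  moves=[
    [[-1,0,0,0,0,0,0],[-1,0,0,0,0,0,0],[-1,0,0,0,0,0,0],[-1,0,0,-0.03,0,0,0],[-1,0,0,-0.07,0,0,0]],
  ],
)

```text
time_s: 7.72
tcp_pos: [0.661, -0.2351, 0.1844]
tcp_rot: [0.122, 0.993, 0.0, -0.003]
wrist_force: [0.6, -0.6, 0.9]
opening: -0.003
grasp_force: 0.0
```

Emit:
apply_moves(
  moves=[
    [[-1,0.01,0.02,-0.03,0,0,0],[-1,0.022,0.055,-0.045,0,0,0],[-1,0.035,0.092,-0.05,0,0,0],[-1,0.048,0.128,-0.05,0,0,0],[-1,0.06,0.16,-0.05,0,0,0]],
  ],
)

```text
time_s: 8.13
tcp_pos: [0.6425, -0.0633, 0.237]
tcp_rot: [0.122, 0.993, 0.0, 0.0]
wrist_force: [0.4, -0.2, -0.3]
opening: -0.003
grasp_force: 0.0
```

Emit:
apply_moves(
  moves=[
    [[-1,0.013,0.036,0,0,0,0],[-1,0.026,0.072,0,0,0,0],[-1,0.04,0.107,0,0,0,0],[-1,0.053,0.14,0,0,0,0],[-1,0.065,0.171,0,0,0,0]],
  ],
)

```text
time_s: 8.55
tcp_pos: [0.6207, 0.1181, 0.2365]
tcp_rot: [0.122, 0.993, 0.0, 0.0]
wrist_force: [0.4, -0.6, -0.8]
opening: -0.003
grasp_force: 0.0
```

Emit:
apply_moves(
  moves=[
    [[-1,0,0,0,0,0,0],[-1,0,0,0.01,0,0,0],[-1,0,0,0.025,0,0,0],[-1,0,0,0.035,0,0,0],[-1,0,0,0.04,0,0,0]],
  ],
)

```text
time_s: 8.97
tcp_pos: [0.6209, 0.1147, 0.1944]
tcp_rot: [0.123, 0.992, -0.001, -0.001]
wrist_force: [-0.1, -0.3, -0.2]
opening: 0.001
grasp_force: 0.0
```

Run:
```python
from plant import state, viewer
import cv2,numpy as np
s=state();print(s['tcp_pos'],s['wrist_force'])
i=cv2.cvtColor(viewer.read_camera('side')['pixels'],cv2.COLOR_RGB2BGR)[130:280,120:320]
cv2.imwrite('pics/e.png',cv2.resize(i,(800,600),interpolation=2))
```

```text
[0.62086149 0.11468137 0.19444696] [-0.1296762  -0.31953462 -0.21808801]
```

View pics/e.png

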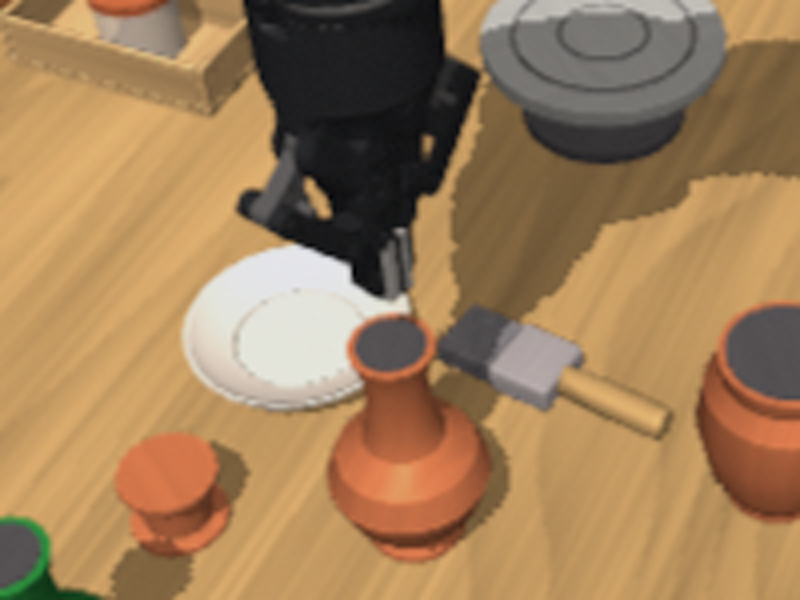

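The tips at (393,290) lie 37 mm above the mouth (393,345), well lined up. I'll lower them 9 mm, hold for 2 s and hand in.

Emit:
apply_moves(
  moves=[
    [[-1,0,0,0.003,0,0,0],[-1,0,0,0.006,0,0,0],[-1,0,0,0.009,0,0,0],[-1,0,0,0.009,0,0,0],[-1,0,0,0.009,0,0,0]],
  ],
)

```text
time_s: 9.43
tcp_pos: [0.6213, 0.1159, 0.1874]
tcp_rot: [0.122, 0.993, -0.0, 0.0]
wrist_force: [0.1, 0.9, 0.6]
opening: 0.005
grasp_force: 0.0
```

Emit:
apply_moves(
  moves=[
    [[-1,0,0,0,0,0,0],[-1,0,0,0,0,0,0],[-1,0,0,0,0,0,0],[-1,0,0,0,0,0,0],[-1,0,0,0,0,0,0]],
  ],
)

```text
time_s: 9.85
tcp_pos: [0.6212, 0.1159, 0.1873]
tcp_rot: [0.122, 0.993, -0.0, 0.0]
wrist_force: [0.1, -0.1, -0.1]
opening: -0.01
grasp_force: 0.0
```

Emit:
apply_moves(
  moves=[
    [[-1,0,0,0,0,0,0],[-1,0,0,0,0,0,0],[-1,0,0,0,0,0,0],[-1,0,0,0,0,0,0],[-1,0,0,0,0,0,0]],
  ],
)

```text
time_s: 10.27
tcp_pos: [0.6212, 0.1159, 0.1873]
tcp_rot: [0.122, 0.993, -0.0, -0.0]
wrist_force: [-0.1, 0.1, 0.3]
opening: 0.004
grasp_force: 0.0
```

Emit:
apply_moves(
  moves=[
    [[-1,0,0,0,0,0,0],[-1,0,0,0,0,0,0],[-1,0,0,0,0,0,0],[-1,0,0,0,0,0,0],[-1,0,0,0,0,0,0]],
  ],
)

```text
time_s: 10.68
tcp_pos: [0.6212, 0.1159, 0.1873]
tcp_rot: [0.122, 0.993, -0.0, 0.0]
wrist_force: [0.1, -0.1, 0.7]
opening: 0.001
grasp_force: 0.0
```

Emit:
apply_moves(
  moves=[
    [[-1,0,0,0,0,0,0],[-1,0,0,0,0,0,0],[-1,0,0,0,0,0,0],[-1,0,0,0,0,0,0],[-1,0,0,0,0,0,0]],
  ],
)

```text
time_s: 11.1
tcp_pos: [0.6212, 0.1159, 0.1873]
tcp_rot: [0.122, 0.993, -0.0, 0.0]
wrist_force: [-0.0, -0.9, 0.3]
opening: -0.001
grasp_force: 0.0
```

Emit:
apply_moves(
  moves=[
    [[-1,0,0,0,0,0,0],[-1,0,0,0,0,0,0],[-1,0,0,0,0,0,0],[-1,0,0,0,0,0,0],[-1,0,0,0,0,0,0]],
  ],
)

```text
time_s: 11.52
tcp_pos: [0.6212, 0.1159, 0.1873]
tcp_rot: [0.122, 0.993, -0.0, -0.0]
wrist_force: [0.3, 0.8, -0.7]
opening: 0.002
grasp_force: 0.0
```

```bash
python3 -c "
from plant import state,workorder
s=state();print(s['tcp_pos'],s['wrist_force'],s['time_s']);print(workorder.finish_job())"
```

```text
[0.62120203 0.11590127 0.18728973] [ 0.2876768   0.79689363 -0.66574697] 11.5167
the job is handed in; nothing more can be done
None
```

I pressed the call button fully down and released it, pointed at the middle of the banding wheel for over two seconds, and handed the job in at 11.5 s with the fingertips still about 30 mm above the short copper vase's mouth.

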